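Turn a cover over against the edge of the inspection block

TASK

The square metal cover lies sealing face down on the bench in front of the low inspection block. Without gripping or lifting it off, push it with the fingertips against the block's front edge and work its near edge up until it tips up and turns over onto the block, sealing face up; then push it across the block until it sits square against the back stop. Leave the cap, the gauge and the brass tee beside it alone.

Things in the scene. Friction and masses are not known exactly. Their poses are not given: they have to be found in the camera images.
- block: Grey inspection block fixed to the bench: 118 mm deep (x), 150 wide (y), top 21 mm above the bench, upright flat front face. Along its far edge a steel stop bar, 12 mm thick, stands 13 mm above the top, so 106 mm lie between front face and bar. Origin at bench level under the middle of the front face; x points level from the front face to the bar, z up.
- cover: Loose aluminium square, 100 x 100 x 18 mm, about 0.28 kg. Sealing face: recess with a black ring, and a 45 degree bevel 12 x 12 mm along the -x side only. Other face plain. Origin mid square on the sealing face, z to the plain face. Starts sealing face down, bevel side towards the robot, x within 0.17 rad of the block's. Turned and seated, origin at x 56, z 39 mm in the block's frame.
- edge_near (a point): Middle of the cover's -x side, at the upper end of the bevel (12 mm above the bench at the start, the near side). Level pushing alone will not raise it: the fingers must press it towards the block and drag it upward together.
- edge_far (a point): Middle of the opposite upright side, 12 mm from the sealing face; the side near the block at the start.
- end_cap: Bystander: dark grey round plastic cap, 65 mm across, 26 mm high; origin under its centre.
- gauge: Bystander: white spare dial gauge lying on its back, 73 x 62 x 30 mm; origin under its centre.
- tee: Bystander: brass tee fitting, 22 x 52 x 35 mm; origin under its centre.
There are look-alikes about, which are no part of the job. Of the things shaped like the cover, the aluminium one is meant.

How it is judged:
By the outcome, as a careful person would: the job done as asked, in the order asked, and still so for the second after the job is handed in, with the robot touching nothing.
It also fails if it takes over 64 s, if anything falls off the work surface, if the arm or the gripper's body presses on something with over 40 N, if the wrist force passes 120 N, or if a joint passes its speed limit or range.

ROBOT

A 7-joint arm with a two-finger parallel gripper is mounted at the origin on a cart in front of the work surface, level with it; the furniture and walls round the work are solid. World frame = base frame: x ahead of the robot, y to its left, z up, the work surface at z = 0. Lengths are in m, angles in rad, forces in N, time in s.
With the tool pointing down it reaches from about 0.4 to 0.85 m from the base axis. Payload 10.4 kg.
Tool frame: the origin (TCP) lies where the fingers leave the gripper's body, on its centre line; the fingertips stand 70 mm ahead of it and the grasp point (between the pads) lies r.grip_depth ahead of it (r.grip_depth is the distance from the TCP to the grasp point, in m); z points along the fingers, y is the direction in which the jaws open and shut (so a half turn about z gives the same grasp; the last joint's range is limited). The gripper opens to 87 mm and grips with 3 to 60 N. Pads are 19 mm wide; open, the fingers measure 117 mm over their backs; the gripper's body (75 mm by 190 mm) begins 51 mm behind the grasp point.
Start: joints at [-1.241, 0.332, -0.065, 1.46, 0.022, 1.35, -0.088], TCP at [0.216, 0.587, 0.292] pointing down, gripper open.
Joint ranges: [-2.6, 2.6], [-0.5, 2.12], [-1.47, 1.34], [0.16, 2.42], [-1.27, 4.41], [0.06, 2.06], [-2.6, 2.6]. Speed limits (rad/s): [2.22, 2.22, 2.79, 2.79, 3.14, 3.14, 3.14].

INTERFACE

Orientations are given as a unit quaternion [x, y, z, w].
In Python, from bench import monitor, viewer, workorder, nets, r gives the robot as it stands.
- The arm moves only by the tool drive_tool, never from a script. Its argument "plan" is a list of rows, each an object of numbers: "rx", "ry", "rz": the turn, a rotation vector about the tool's x, y, z in units of 360 degrees (1.0 is 360 degrees); "x", "y", "z": the shift along the tool's x, y, z in units of 1000 mm (1.0 is 1000 mm); "fingers": the opening, from 0 (shut) to 1 (fully open). In form: [{"rx": .., "ry": .., "rz": .., "x": .., "y": .., "z": .., "fingers": ..}, ...]. A call has 1 to 12 rows; each row is the pose to reach, as a shift and turn from the pose commanded when the call began, along the tool's axes at that moment, turning the shorter way round; what a row does not reach only later rows make up. A row lasts 1/8 s, in which the tool goes at most 62.5 mm and 10.7 degrees, less where a joint would pass 70% of its speed; a pose out of reach is approached as far as the arm can. A call with a number of a shift or a turn outside -1 to 1 is refused whole. A call with a gripper value outside its range is refused whole. The fingers move at their own pace and stop on an object; "squeeze" is the grip in N (left out, the last holds). Time passes only in rows, so rows that repeat a pose let the fingers close. It gives the time, the measured TCP pose, the force and the opening at its end, in the units of the state.
- monitor.read_state(): the state, without advancing time (a new reading comes with each control period).
- viewer.camera(name): name is "side" or "top" or "wrist"; returns a dict with "color" (384x512x3 uint8, red, green, blue), "depth" (384x512 float32, m along the optical axis (not along the pixel's ray), 0 where there is no reading), "camera_matrix" (3x3 intrinsics, pixels), "D" ([k1, k2, p1, p2, k3] as OpenCV has them; the pictures are not rectified), "xyz" and "rotation" of the camera in the world. Camera axes: x right, y down, z forward; pixel columns grow to the right and rows downward; lengths in m; the calibration is good to about 2 mm. A picture is of the moment at which its call begins.
- workorder.close_job(): hands the job in, once; it reports no verdict.
Trained networks look in the newest picture that a camera, given by its name, has taken for a name from the list of things; names that differ only in an ending like _2 or _b are one class to them, and where a whole thing is asked for, a point or a joint stands for the part that bears it (a point fixed in the world has none). Each returns a list of dicts, best first, with "confidence" (0 to 1); they miss things now and then, are a little off and sometimes report something else, mostly with a low value. They report only what shows in the picture. A call takes as long as a camera call. They do not tell look-alikes from the thing itself.
- nets.find_in(label, camera): "centre" ([x, y, z] in m, in world coordinates, good to about 4 mm: the middle of the surface that is visible of it).
- nets.regions_of(label, camera): "region" (384x512 bool, what is visible of it).
The state is a dict: "time": time; "joint_positions": joint angles; "joint_vel": joint speeds; "joint_torque": joint torques, N m; "ee_pos": TCP position; "eef_rot": TCP orientation; "ft_force": force on the tool from outside, world axes, zero at the start; "torque": the same for the moment, N m; "width": finger opening in m.
Only numpy, scipy, OpenCV 4.12 (cv2) and the standard library are available. Lean on these libraries where they do the work, as an engineer would, in place of code of your own. Each camera call takes 0.05 s, during which the arm holds its last target.

## Working session

There is one attempt and no reset: what is moved stays moved. The work goes in short steps, Python scripts to look and compute and a tool call to move; the robot and the scene stay as the last step left them, time stands still between calls to the robot, and variables do not carry over. Pictures are saved under pics/ and viewed, and the job is handed in when it is done.

Besides the shell and the picture viewer there is one more tool, called after "Request:" as name(argument=value, ...), one argument or row to a line, values as JSON. drive_tool: Moves the arm, as the interface text tells. Its arguments: {"type":"object","properties":{"plan":{"type":"array","items":{"type":"object","properties":{"rx":{"type":"number","minimum":-1,"maximum":1},"ry":{"type":"number","minimum":-1,"maximum":1},"rz":{"type":"number","minimum":-1,"maximum":1},"x":{"type":"number","minimum":-1,"maximum":1},"y":{"type":"number","minimum":-1,"maximum":1},"z":{"type":"number","minimum":-1,"maximum":1},"fingers":{"type":"number"}}}},"squeeze":{"type":"number"}},"required":["plan"]}

```bash
ls; mkdir -p pics
cat > h.py <<'E'
import numpy as np,cv2
from scipy.spatial.transform import Rotation as R
from bench import monitor, viewer, workorder, nets, r
def cam(n,f=None):
    c=viewer.camera(n)
    if f: cv2.imwrite('pics/'+f,c['color'][...,::-1])
    return c
def pix2w(c,uv,depth=None):
    uv=np.atleast_2d(np.array(uv,float))
    K=np.array(c['camera_matrix']);D=np.array(c['D'],float)
    n=cv2.undistortPoints(uv.reshape(-1,1,2),K,D).reshape(-1,2)
    ray=np.c_[n,np.ones(len(n))]
    if depth is None: depth=c['depth'][uv[:,1].round().astype(int),uv[:,0].round().astype(int)]
    return (ray*np.reshape(depth,(-1,1)))@rot(c).T+np.array(c['xyz'])
def rot(c):
    a=np.array(c['rotation'],float)
    return a if a.shape==(3,3) else R.from_quat(a).as_matrix()
def planez(c,uv,z):
    p=pix2w(c,uv,np.ones(len(np.atleast_2d(uv))));o=np.array(c['xyz'])
    d=p-o
    return o+d*((z-o[2])/d[:,2])[:,None]
def proj(c,P):
    Rw=rot(c);t=-Rw.T@np.array(c['xyz'])
    return cv2.projectPoints(np.atleast_2d(np.array(P,float)),cv2.Rodrigues(Rw.T)[0],t,np.array(c['camera_matrix']),np.array(c['D'],float))[0].reshape(-1,2)
E
python3 - <<'E'
from h import *
s=monitor.read_state();print(s, r.grip_depth)
for n in ['side','top','wrist']:
    c=cam(n,n+'0.png');print(n,c['xyz'],np.round(c['rotation'],3).tolist(),c['camera_matrix'][0][0] )
    for l in ['block','cover','end_cap','gauge','tee','edge_near','edge_far']:
        try:print(l,[(np.round(d['centre'],3).tolist(),round(d['confidence'],2)) for d in nets.find_in(l,n)])
        except Exception as e: print(l,e)
E
```

```text
pics
{'time': 0.0, 'joint_positions': array([-1.24061162,  0.33286301, -0.06467582,  1.46096162,  0.02162836,
        1.34989214, -0.08847755]), 'joint_vel': array([-1.23993601e-04,  8.36413807e-06,  1.44412194e-03,  8.43134323e-04,
       -7.80092186e-04, -5.79541954e-04,  6.69143130e-04]), 'joint_torque': array([-1.53193005e-04, -6.23250532e+01,  2.46937521e-02, -3.89889979e+01,
       -6.13358058e-02,  3.97252408e-02,  1.81412051e-04]), 'ee_pos': array([0.21586567, 0.58622481, 0.29144966]), 'eef_rot': array([ 1.75465599e-01,  9.84485304e-01, -7.10144286e-04, -7.45098825e-05]), 'ft_force': array([-0.13730223, -0.03241807,  0.09425382]), 'torque': array([-0.01634949, -0.0133786 ,  0.08426114]), 'width': 0.08726909089749381} 0.051
side [ 0.74365105 -0.89092543  0.69488086] [0.896, 0.115, -0.054, -0.425] 485.7950145123674
block [([0.606, -0.102, 0.021], 0.76)]
cover [([0.614, -0.432, 0.018], 0.94), ([0.477, -0.096, 0.022], 0.64)]
end_cap [([0.502, 0.077, 0.016], 0.92)]
gauge [([0.608, -0.265, 0.026], 0.73)]
tee [([0.497, -0.284, 0.023], 0.73)]
edge_near [([0.615, -0.433, 0.021], 0.82), ([0.476, -0.093, 0.021], 0.62)]
edge_far [([0.473, -0.095, 0.016], 0.64), ([0.611, -0.431, 0.017], 0.56)]
top [ 0.41036577 -0.14085851  0.88898401] [0.709, -0.701, 0.057, -0.052] 353.5214671684187
block [([0.6, -0.085, 0.02], 0.89)]
cover [([0.611, -0.418, 0.014], 0.83)]
end_cap []
gauge [([0.599, -0.258, 0.025], 0.84)]
tee [([0.49, -0.27, 0.023], 0.64)]
edge_near [([0.609, -0.42, 0.016], 0.79), ([0.47, -0.084, 0.018], 0.76)]
edge_far [([0.606, -0.422, 0.016], 0.88), ([0.471, -0.088, 0.018], 0.55)]
wrist [0.14713343 0.61188442 0.38525438] [0.813, 0.567, 0.078, 0.111] 345.31295919224215
block []
cover []
end_cap []
gauge []
tee []
edge_near []
edge_far []
```

View pics/side0.png

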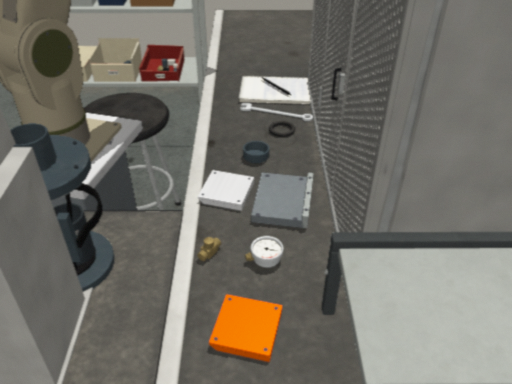

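View pics/top0.png

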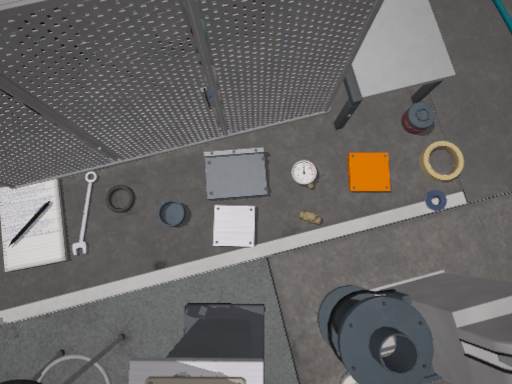

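Things shaped like the cover are the pale metal square at side (226,190) / top (234,226) and the orange square at side (246,327) / top (369,172). The pale one is aluminium and lies in front of the block, so it fits the description. I'll confirm with a crop and measure it.

```bash
cat > m.py <<'E'
from h import *
def pts(c,mask,zlo,zhi):
    v,u=np.nonzero(mask&(c['depth']>0)); P=pix2w(c,np.c_[u,v]); k=(P[:,2]>zlo)&(P[:,2]<zhi); return P[k],np.c_[u,v][k]
E
python3 - <<'E'
from m import *
S=cam('side');T=cam('top')
out=[]
for c,(u,v) in ((S,(240,195)),(T,(235,195))):
    h=45 if c is T else 60
    out.append(cv2.resize(c['color'][v-h:v+h,u-h:u+h,::-1],(400,400),interpolation=cv2.INTER_CUBIC))
cv2.imwrite('pics/crop0.png',np.hstack(out))
for n,c in (('side',S),('top',T)):
    for l in ('cover','block','end_cap','gauge','tee'):
        for d in nets.regions_of(l,n):
            m=d['region']; P,uv=pts(c,m,-.05,.08)
            if len(P)==0: continue
            zt=np.median(P[:,2])
            Q=P[abs(P[:,2]-zt)<.005][:,:2].astype(np.float32)
            box=cv2.minAreaRect(Q)
            print(n,l,round(d['confidence'],2),m.sum(),'ztop %.4f'%zt,'ctr',np.round(box[0],4),'size',np.round(box[1],4),'ang %.2f'%box[2], 'bbox',P.min(0).round(3),P.max(0).round(3))
    # bench z
    print(n,'bench',[pix2w(c,p)[0].round(4).tolist() for p in ([(215,220),(300,150)] if n=='side' else [(180,240),(280,220),(140,200)])])
E
```

```text
side cover 0.83 3468 ztop 0.0176 ctr [ 0.6104 -0.4222] size [0.1001 0.1029] ang 0.81 bbox [ 0.555 -0.474 -0.002] [ 0.662 -0.359  0.022]
side cover 0.61 1592 ztop 0.0173 ctr [ 0.47   -0.0845] size [0.1063 0.1021] ang 89.07 bbox [ 0.411 -0.138 -0.002] [ 0.521 -0.007  0.022]
side block 0.71 858 ztop 0.0242 ctr [ 0.6056 -0.2561] size [0.063  0.0603] ang 74.65 bbox [ 0.569 -0.288 -0.001] [ 0.636 -0.195  0.032]
side block 0.61 2841 ztop 0.0207 ctr [ 0.6008 -0.0856] size [0.118  0.1537] ang 5.30 bbox [ 0.536 -0.166 -0.004] [0.666 0.029 0.038]
side end_cap 0.98 523 ztop 0.0144 ctr [0.5014 0.0697] size [0.0667 0.0618] ang 79.63 bbox [ 0.455  0.036 -0.003] [0.532 0.142 0.028]
side gauge 0.76 892 ztop 0.0241 ctr [ 0.605 -0.256] size [0.063  0.0615] ang 74.65 bbox [ 0.566 -0.288 -0.002] [ 0.636 -0.193  0.032]
side tee 0.64 354 ztop 0.0196 ctr [ 0.4933 -0.2718] size [0.0528 0.0236] ang 71.80 bbox [ 0.472 -0.299 -0.002] [ 0.51  -0.231  0.039]
side tee 0.45 2787 ztop 0.0208 ctr [ 0.6008 -0.0856] size [0.118  0.1537] ang 5.30 bbox [ 0.537 -0.166 -0.001] [0.666 0.022 0.038]
side tee 0.37 898 ztop 0.0
[... 758 characters left out ...]
ize [0.054  0.0524] ang 14.60 bbox [0.467 0.037 0.001] [0.529 0.101 0.029]
top end_cap 0.67 612 ztop 0.0073 ctr [0.4979 0.0678] size [0.0581 0.0603] ang 1.01 bbox [ 0.467  0.037 -0.002] [0.535 0.108 0.032]
top gauge 0.6 475 ztop 0.0246 ctr [ 0.6046 -0.257 ] size [0.0593 0.0582] ang 73.76 bbox [ 0.569 -0.285 -0.003] [ 0.634 -0.227  0.033]
top gauge 0.53 1684 ztop 0.0179 ctr [ 0.471  -0.0857] size [0.1001 0.1   ] ang 89.00 bbox [ 0.421 -0.136 -0.004] [ 0.523 -0.031  0.024]
top tee 0.75 134 ztop 0.0222 ctr [ 0.4925 -0.272 ] size [0.0467 0.0187] ang 72.59 bbox [ 0.481 -0.295  0.016] [ 0.506 -0.25   0.039]
top bench [[0.4347, 0.0508, -0.0051], [0.4869, -0.1995, 0.0015], [0.5343, 0.1556, -0.0008]]
```

View pics/crop0.png

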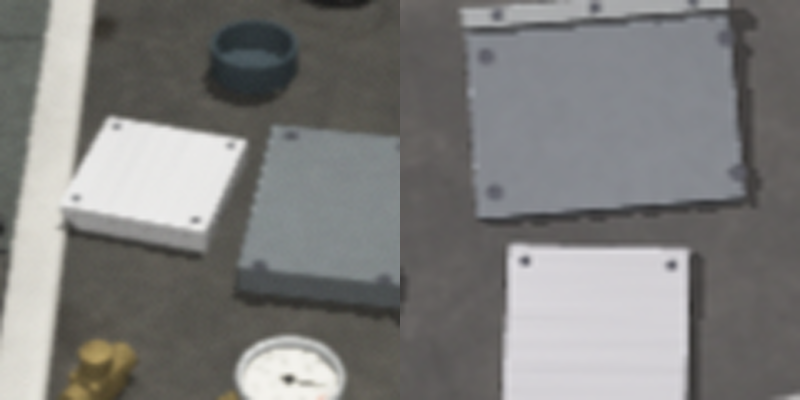

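```bash
cat > p.py <<'E'
from h import *
BO=np.array([0.542,-0.092,0.]); BY=0.091
RB=R.from_euler('z',BY)
def plan(p0,q0,targets):
    """targets: (x_b,y_b,z of point, tilt, tip?) -> rows; tip=fingertip middle on axis 70mm ahead"""
    R0=R.from_quat(q0)
    for (x,y,z,t) in targets:
        Rt=RB*R.from_euler('y',-t)*R.from_matrix(np.diag([1.,-1,-1]))
        tip=RB.apply([x,y,z])+BO
        tcp=tip-Rt.apply([0,0,.07])
        d=R0.inv().apply(tcp-p0); rv=(R0.inv()*Rt).as_rotvec()/(2*np.pi)
        print(dict(zip(['x','y','z','rx','ry','rz'],np.round(np.r_[d,rv],4).tolist())),'tcp',tcp.round(3))
def tipnow(s=None):
    s=s or monitor.read_state()
    Rt=R.from_quat(s['eef_rot']); tip=s['ee_pos']+Rt.apply([0,0,.07])
    b=RB.inv().apply(tip-BO)
    z=RB.inv().apply(Rt.apply([0,0,1])); x=RB.inv().apply(Rt.apply([1,0,0]))
    print('t %.2f'%s['time'],'tip_b mm',(b*1e3).round(1),'toolz_b',z.round(3),'toolx_b',x.round(3),'F_b',RB.inv().apply(s['ft_force']).round(2),'M',np.round(s['torque'],2),'w',round(s['width'],4),'q',np.round(s['joint_positions'],2))
E
python3 - <<'E'
from p import *
s=monitor.read_state()
R0=R.from_quat(s['eef_rot'])
for w in ([.36,.45,.29],[.46,.3,.29]): print(R0.inv().apply(np.array(w)-s['ee_pos']).round(3))
plan(s['ee_pos'],s['eef_rot'],[(-.14,.01,.15,0)])
tipnow(s)
E
```

```text
[-0.182 -0.078  0.002]
[-0.328 -0.185  0.002]
{'x': -0.4097, 'y': -0.5752, 'z': 0.0722, 'rx': -0.0, 'ry': -0.0, 'rz': 0.4294} tcp [ 0.402 -0.095  0.22 ]
t 1.80 tip_b mm [-263.   705.4  222.3] toolz_b [ 0.  0. -1.] toolx_b [-0.903  0.429  0.   ] F_b [ 0.11  0.66 -0.04] M [0.01 0.02 0.03] w 0.0868 q [-1.24  0.33 -0.06  1.46  0.02  1.35 -0.09]
```

Request:
drive_tool(
  plan=[
    {"x": -0.055,"y": -0.025,"z": 0,"rz": 0.029,"fingers": 0.5},
    {"x": -0.11,"y": -0.05,"z": 0,"rz": 0.058,"fingers": 0.5},
    {"x": -0.165,"y": -0.075,"z": 0,"rz": 0.087,"fingers": 0.5},
    {"x": -0.215,"y": -0.105,"z": 0,"rz": 0.116,"fingers": 0.5},
    {"x": -0.265,"y": -0.14,"z": 0,"rz": 0.145,"fingers": 0.5},
    {"x": -0.31,"y": -0.18,"z": 0,"rz": 0.174,"fingers": 0.5},
    {"x": -0.345,"y": -0.23,"z": 0,"rz": 0.203,"fingers": 0.5},
    {"x": -0.37,"y": -0.28,"z": 0,"rz": 0.232,"fingers": 0.5},
    {"x": -0.39,"y": -0.335,"z": 0.01,"rz": 0.261,"fingers": 0.5},
    {"x": -0.4,"y": -0.39,"z": 0.02,"rz": 0.29,"fingers": 0.5},
    {"x": -0.405,"y": -0.45,"z": 0.03,"rz": 0.319,"fingers": 0.5},
    {"x": -0.408,"y": -0.51,"z": 0.05,"rz": 0.348,"fingers": 0.5},
  ],
)

```text
validation failed for argument at $.pl...
```

Run:
```python
from p import *
s=monitor.read_state();tipnow(s)
plan(s['ee_pos'],s['eef_rot'],[(-.14,.01,.15,0),(-.14,.01,.08,0.35)])
```

```text
t 1.80 tip_b mm [-263.   705.4  222.3] toolz_b [ 0.  0. -1.] toolx_b [-0.903  0.429  0.   ] F_b [ 0.11  0.66 -0.04] M [0.01 0.02 0.03] w 0.0868 q [-1.24  0.33 -0.06  1.46  0.02  1.35 -0.09]
{'x': -0.4097, 'y': -0.5752, 'z': 0.0722, 'rx': -0.0, 'ry': -0.0, 'rz': 0.4294} tcp [ 0.402 -0.095  0.22 ]
{'x': -0.388, 'y': -0.5855, 'z': 0.1465, 'rx': -0.0749, 'ry': 0.0169, 'rz': 0.4236} tcp [ 0.378 -0.097  0.146]
```

Request:
drive_tool(
  plan=[
    {"rx": 0,"ry": 0,"rz": 0.029,"x": -0.055,"y": -0.025,"z": 0,"fingers": 0.5},
    {"rx": 0,"ry": 0,"rz": 0.058,"x": -0.11,"y": -0.05,"z": 0,"fingers": 0.5},
    {"rx": 0,"ry": 0,"rz": 0.087,"x": -0.165,"y": -0.075,"z": 0,"fingers": 0.5},
    {"rx": 0,"ry": 0,"rz": 0.116,"x": -0.215,"y": -0.105,"z": 0,"fingers": 0.5},
    {"rx": 0,"ry": 0,"rz": 0.145,"x": -0.265,"y": -0.14,"z": 0,"fingers": 0.5},
    {"rx": 0,"ry": 0,"rz": 0.174,"x": -0.31,"y": -0.18,"z": 0,"fingers": 0.5},
    {"rx": 0,"ry": 0,"rz": 0.203,"x": -0.345,"y": -0.23,"z": 0,"fingers": 0.5},
    {"rx": 0,"ry": 0,"rz": 0.232,"x": -0.37,"y": -0.28,"z": 0,"fingers": 0.5},
    {"rx": 0,"ry": 0,"rz": 0.261,"x": -0.39,"y": -0.335,"z": 0.01,"fingers": 0.5},
    {"rx": 0,"ry": 0,"rz": 0.29,"x": -0.4,"y": -0.39,"z": 0.02,"fingers": 0.5},
    {"rx": 0,"ry": 0,"rz": 0.319,"x": -0.405,"y": -0.45,"z": 0.03,"fingers": 0.5},
    {"rx": 0,"ry": 0,"rz": 0.348,"x": -0.408,"y": -0.51,"z": 0.05,"fingers": 0.5},
  ],
)

```text
time: 3.3
ee_pos: [0.4225, -0.0341, 0.2427]
eef_rot: [0.956, 0.294, 0.001, -0.0]
ft_force: [0.5, -1.7, 0.5]
width: 0.0434
```

Run:
```python
from p import *
s=monitor.read_state();tipnow(s)
plan(s['ee_pos'],s['eef_rot'],[(-.14,.01,.15,0),(-.14,.01,.08,0.35)])
```

```text
t 3.30 tip_b mm [-113.6   68.5  172.7] toolz_b [ 0.002  0.001 -1.   ] toolx_b [0.875 0.484 0.002] F_b [ 0.37 -1.71  0.48] M [-0.14  0.01  0.02] w 0.0434 q [-0.61 -0.13  0.55  2.05  0.07  1.2  -1.06]
{'x': -0.0514, 'y': 0.0384, 'z': 0.0226, 'rx': -0.0, 'ry': -0.0003, 'rz': 0.0804} tcp [ 0.402 -0.095  0.22 ]
{'x': -0.0725, 'y': 0.0268, 'z': 0.0968, 'rx': -0.0141, 'ry': 0.0542, 'rz': 0.0795} tcp [ 0.378 -0.097  0.146]
```

Run:
```python
from p import *
c=cam('top','top1.png')
for u in (170,210,240,270):
  for v in range(205,275,6):
    p=pix2w(c,(u,v))[0]
    print(u,v,p.round(3),end=' ')
  print()
```

```text
170 205 [ 0.452 -0.06   0.561] 170 211 [ 0.446 -0.061  0.565] 170 217 [ 0.439 -0.063  0.572] 170 223 [ 0.434 -0.064  0.575] 170 229 [ 0.428 -0.065  0.576] 170 235 [ 0.423 -0.065  0.577] 170 241 [ 0.418 -0.066  0.579] 170 247 [ 0.413 -0.067  0.582] 170 253 [ 0.408 -0.067  0.582] 170 259 [ 0.403 -0.068  0.583] 170 265 [ 0.398 -0.068  0.585] 170 271 [ 0.393 -0.069  0.586] 
210 205 [ 0.523 -0.023  0.002] 210 211 [ 0.479 -0.058  0.267] 210 217 [ 0.466 -0.061  0.285] 210 223 [ 0.457 -0.059  0.267] 210 229 [ 0.44  -0.075  0.386] 210 235 [ 0.431 -0.076  0.393] 210 241 [ 0.423 -0.076  0.393] 210 247 [ 0.415 -0.076  0.392] 210 253 [ 0.406 -0.075  0.378] 210 259 [ 0.389 -0.027  0.003] 210 265 [ 0.374 -0.027  0.003] 210 271 [ 0.359 -0.027 -0.007] 
240 205 [ 0.524 -0.098 -0.001] 240 211 [ 0.477 -0.112  0.284] 240 217 [ 0.467 -0.112  0.287] 240 223 [ 0.457 -0.113  0.286] 240 229 [ 0.446 -0.113  0.286] 240 235 [ 0.436 -0.113  0.285] 240 241 [ 0.433 -0.101  0.015] 240 247 [ 0.419 -0.1   -0.003] 240 253 [ 0.404 -0.1    0.002] 240 259 [ 0.389 -0.101 -0.   ] 240 265 [ 0.341 -0.063 -0.847] 240 271 [ 0.312 -0.063 -0.85 ] 
270 205 [ 0.525 -0.174 -0.002] 270 211 [ 0.51  -0.174 -0.001] 270 217 [ 0.494 -0.174  0.003] 270 223 [ 0.479 -0.174  0.002] 270 229 [ 0.464 -0.174  0.002] 270 235 [ 0.449 -0.175  0.001] 270 241 [ 0.434 -0.175 -0.   ] 270 247 [ 0.419 -0.175  0.002] 270 253 [ 0.405 -0.175  0.003] 270 259 [ 0.39  -0.175  0.   ] 270 265 [ 0.375 -0.175 -0.001] 270 271 [ 0.361 -0.175  0.001]
```

View pics/top1.png

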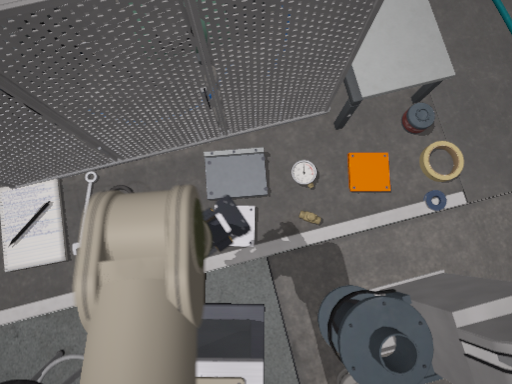

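The strip is flush at z≈0 and the bench edge is at x≈0.375, so there is room in front of the cover. I'll try a tilted hover pose.

Request:
drive_tool(
  plan=[
    {"rx": 0,"ry": 0,"rz": 0.027,"x": -0.025,"y": 0.015,"z": 0.0,"fingers": 0.5},
    {"rx": -0.004,"ry": 0.014,"rz": 0.05,"x": -0.05,"y": 0.025,"z": 0.02,"fingers": 0.5},
    {"rx": -0.007,"ry": 0.027,"rz": 0.07,"x": -0.065,"y": 0.025,"z": 0.05,"fingers": 0.5},
    {"rx": -0.0105,"ry": 0.041,"rz": 0.08,"x": -0.0725,"y": 0.027,"z": 0.08,"fingers": 0.5},
    {"rx": -0.014,"ry": 0.054,"rz": 0.08,"x": -0.0725,"y": 0.027,"z": 0.097,"fingers": 0.5},
    {"rx": -0.014,"ry": 0.054,"rz": 0.08,"x": -0.0725,"y": 0.027,"z": 0.097,"fingers": 0.5},
  ],
)

```text
time: 4.1
ee_pos: [0.3791, -0.0942, 0.1569]
eef_rot: [0.986, 0.05, 0.161, -0.008]
ft_force: [-0.9, -0.4, 1.1]
width: 0.0436
```

Run:
```python
from p import *
s=monitor.read_state();tipnow(s)
c=cam('wrist','w1.png')
plan(s['ee_pos'],s['eef_rot'],[(-.145,.013,.03,0.35),(-.145,.013,.005,0.35),(-.13,.013,.005,.35)])
```

```text
t 4.10 tip_b mm [-140.1   12.8   90.5] toolz_b [ 0.317  0.003 -0.948] toolx_b [0.948 0.01  0.317] F_b [-0.9  -0.36  1.11] M [-0.04  0.49  0.02] w 0.0436 q [-0.06 -0.26  0.23  2.4  -0.04  0.69 -1.27]
{'x': -0.0257, 'y': -0.0005, 'z': 0.0559, 'rx': -0.0004, 'ry': 0.0043, 'rz': 0.0016} tcp [ 0.373 -0.094  0.096]
{'x': -0.0336, 'y': -0.0005, 'z': 0.0796, 'rx': -0.0004, 'ry': 0.0043, 'rz': 0.0016} tcp [ 0.373 -0.094  0.071]
{'x': -0.0194, 'y': -0.0004, 'z': 0.0843, 'rx': -0.0004, 'ry': 0.0043, 'rz': 0.0016} tcp [ 0.387 -0.093  0.071]
```

View pics/w1.png

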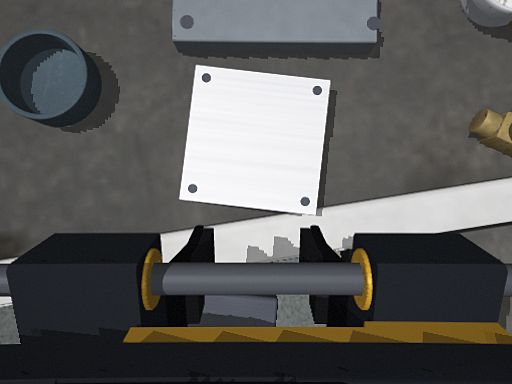

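Run:
```python
from p import *
s=monitor.read_state();tipnow(s)
plan(s['ee_pos'],s['eef_rot'],[(-.145,.013,.06,0.25),(-.145,.013,.03,0.2),(-.145,.013,.015,.2)])
```

```text
t 4.15 tip_b mm [-141.3   11.2   89.5] toolz_b [ 0.317  0.001 -0.948] toolx_b [0.948 0.006 0.317] F_b [-0.2   2.28 -1.36] M [-0.03  0.62  0.05] w 0.0436 q [-0.05 -0.26  0.22  2.4  -0.05  0.68 -1.27]
{'x': -0.0077, 'y': -0.0019, 'z': 0.027, 'rx': -0.0001, 'ry': -0.0115, 'rz': 0.001} tcp [ 0.379 -0.094  0.128]
{'x': -0.0138, 'y': -0.0019, 'z': 0.0558, 'rx': -0.0001, 'ry': -0.0195, 'rz': 0.001} tcp [ 0.383 -0.093  0.099]
{'x': -0.0185, 'y': -0.0019, 'z': 0.0701, 'rx': -0.0001, 'ry': -0.0195, 'rz': 0.001} tcp [ 0.383 -0.093  0.084]
```

Request:
drive_tool(
  plan=[
    {"rx": 0,"ry": -0.0115,"rz": 0.001,"x": -0.008,"y": -0.001,"z": 0.027,"fingers": 0.5},
    {"rx": 0,"ry": -0.0195,"rz": 0.001,"x": -0.014,"y": -0.001,"z": 0.056,"fingers": 0.5},
    {"rx": 0,"ry": -0.0195,"rz": 0.001,"x": -0.0185,"y": -0.001,"z": 0.07,"fingers": 0.5},
    {"rx": 0,"ry": -0.0195,"rz": 0.001,"x": -0.0185,"y": -0.001,"z": 0.07,"fingers": 0.5},
    {"rx": 0,"ry": -0.0195,"rz": 0.001,"x": -0.0185,"y": -0.001,"z": 0.07,"fingers": 0.5},
  ],
)

```text
time: 4.78
ee_pos: [0.3838, -0.0932, 0.0852]
eef_rot: [0.994, 0.047, 0.099, -0.005]
ft_force: [-0.2, -0.2, 0.8]
width: 0.0433
```

Run:
```python
from p import *
s=monitor.read_state();tipnow(s)
plan(s['ee_pos'],s['eef_rot'],[(-.145,.013,.005,0.2),(-.13,.013,.005,.2),(-.112,.013,.005,.2),(-.108,.013,.005,.2)])
```

```text
t 4.78 tip_b mm [-143.8   13.2   16.6] toolz_b [ 0.198  0.001 -0.98 ] toolx_b [0.98  0.004 0.198] F_b [-0.26 -0.18  0.84] M [-0.08  0.39  0.01] w 0.0433 q [-0.09 -0.03  0.24  2.38 -0.07  0.6  -1.26]
{'x': -0.0036, 'y': 0.0001, 'z': 0.0111, 'rx': -0.0001, 'ry': 0.0001, 'rz': 0.0006} tcp [ 0.383 -0.093  0.074]
{'x': 0.0111, 'y': 0.0002, 'z': 0.0141, 'rx': -0.0001, 'ry': 0.0001, 'rz': 0.0006} tcp [ 0.398 -0.092  0.074]
{'x': 0.0288, 'y': 0.0003, 'z': 0.0177, 'rx': -0.0001, 'ry': 0.0001, 'rz': 0.0006} tcp [ 0.415 -0.09   0.074]
{'x': 0.0327, 'y': 0.0003, 'z': 0.0184, 'rx': -0.0001, 'ry': 0.0001, 'rz': 0.0006} tcp [ 0.419 -0.09   0.074]
```

Request:
drive_tool(
  plan=[
    {"rx": 0,"ry": 0,"rz": 0,"x": -0.0036,"y": 0,"z": 0.0105,"fingers": 0.5},
    {"rx": 0,"ry": 0,"rz": 0,"x": 0.003,"y": 0,"z": 0.0125,"fingers": 0.5},
    {"rx": 0,"ry": 0,"rz": 0,"x": 0.011,"y": 0,"z": 0.014,"fingers": 0.5},
    {"rx": 0,"ry": 0,"rz": 0,"x": 0.015,"y": 0,"z": 0.015,"fingers": 0.5},
    {"rx": 0,"ry": 0,"rz": 0,"x": 0.02,"y": 0,"z": 0.016,"fingers": 0.5},
    {"rx": 0,"ry": 0,"rz": 0,"x": 0.024,"y": 0,"z": 0.0168,"fingers": 0.5},
    {"rx": 0,"ry": 0,"rz": 0,"x": 0.028,"y": 0,"z": 0.0175,"fingers": 0.5},
  ],
)

```text
time: 5.65
ee_pos: [0.4144, -0.0903, 0.0728]
eef_rot: [0.994, 0.047, 0.099, -0.005]
ft_force: [-0.8, -0.6, -0.6]
width: 0.0436
```

Run:
```python
from p import *
s=monitor.read_state();tipnow(s)
c=cam('wrist','w2.png');cam('side','s2.png')
```

```text
t 5.65 tip_b mm [-113.1   13.3    4.2] toolz_b [ 0.197  0.001 -0.98 ] toolx_b [0.98  0.003 0.197] F_b [-0.84 -0.53 -0.61] M [-0.19  0.65 -0.05] w 0.0436 q [-0.09  0.06  0.24  2.32 -0.11  0.56 -1.24]
```

View pics/w2.png

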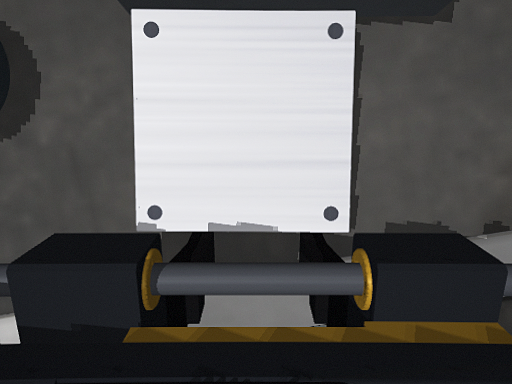

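View pics/s2.png

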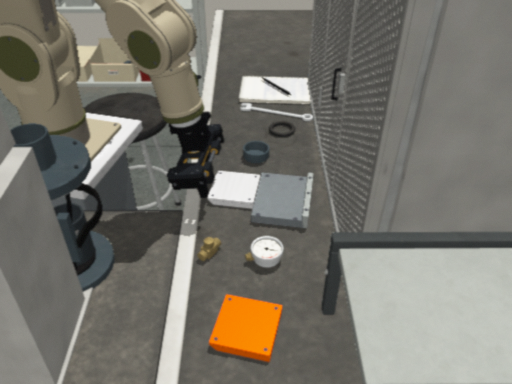

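The cover is squared up at the block (wrist view: edges upright, far edge at the block, row ~10). Next I'll press gently to find the stiffness.

Request:
drive_tool(
  plan=[
    {"rx": 0,"ry": 0,"rz": 0,"x": 0.002,"y": 0,"z": 0.0004,"fingers": 0.5},
    {"rx": 0,"ry": 0,"rz": 0,"x": 0.004,"y": 0,"z": 0.0008,"fingers": 0.5},
    {"rx": 0,"ry": 0,"rz": 0,"x": 0.005,"y": 0,"z": 0.001,"fingers": 0.5},
  ],
)

```text
time: 6.12
ee_pos: [0.4186, -0.0899, 0.0725]
eef_rot: [0.994, 0.047, 0.098, -0.005]
ft_force: [-7.1, -1.1, 3.5]
width: 0.0436
```

Run:
```python
from p import *
s=monitor.read_state();tipnow(s)
```

```text
t 6.12 tip_b mm [-109.    13.4    3.9] toolz_b [ 0.196  0.001 -0.981] toolx_b [0.981 0.003 0.196] F_b [-7.16 -0.41  3.5 ] M [-0.23  1.74  0.02] w 0.0436 q [-0.09  0.07  0.23  2.31 -0.12  0.57 -1.24]
```

```bash
cat > arc.py <<'E'
import numpy as np
def e(t): t=np.radians(t); return np.array([-100*np.cos(t)-6*np.sin(t),100*np.sin(t)+12*np.cos(t)])
def rows(t0,ths,press,tilt,lag=0):
    a=tilt
    for t in ths:
        d=e(t)-e(t0)+[press,lag]
        print(t,'x %.4f z %.4f'%((d[0]*np.cos(a)+d[1]*np.sin(a))/1e3,(d[0]*np.sin(a)-d[1]*np.cos(a))/1e3))
E
python3 -c "
from arc import *
rows(0,[0,2,4,6,8,10],1.5,.198)"
```

```text
0 x 0.0015 z 0.0003
2 x 0.0020 z -0.0031
4 x 0.0027 z -0.0066
6 x 0.0034 z -0.0099
8 x 0.0043 z -0.0132
10 x 0.0053 z -0.0165
```

Request:
drive_tool(
  plan=[
    {"rx": 0,"ry": 0,"rz": 0,"x": 0.0015,"y": 0,"z": 0.0003,"fingers": 0.5},
    {"rx": 0,"ry": 0,"rz": 0,"x": 0.002,"y": 0,"z": -0.003,"fingers": 0.5},
    {"rx": 0,"ry": 0,"rz": 0,"x": 0.0027,"y": 0,"z": -0.0065,"fingers": 0.5},
    {"rx": 0,"ry": 0,"rz": 0,"x": 0.0034,"y": 0,"z": -0.01,"fingers": 0.5},
    {"rx": 0,"ry": 0,"rz": 0,"x": 0.0043,"y": 0,"z": -0.0132,"fingers": 0.5},
  ],
)

```text
time: 6.75
ee_pos: [0.4192, -0.0896, 0.0857]
eef_rot: [0.994, 0.047, 0.097, -0.005]
ft_force: [-6.2, -1.0, -0.2]
width: 0.0436
```

Run:
```python
from p import *
s=monitor.read_state();tipnow(s)
c=cam('wrist','w3.png');cam('side','s3.png')
i=cv2.imread('pics/s3.png')[120:240,160:340]; cv2.imwrite('pics/s3c.png',cv2.resize(i,None,fx=4,fy=4,interpolation=cv2.INTER_CUBIC))
```

```text
t 6.75 tip_b mm [-108.5   13.6   17.1] toolz_b [ 0.194  0.002 -0.981] toolx_b [0.981 0.003 0.194] F_b [-6.24 -0.43 -0.18] M [-0.13  1.77 -0.01] w 0.0436 q [-0.1   0.05  0.24  2.3  -0.1   0.61 -1.26]
```

View pics/w3.png

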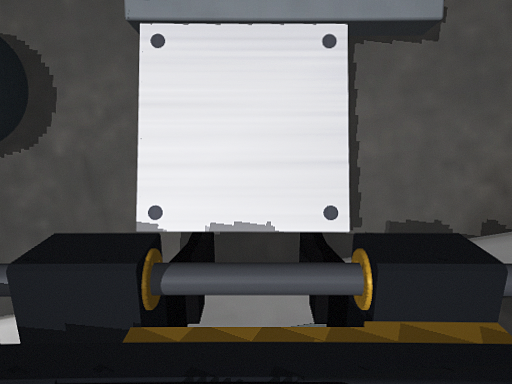

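View pics/s3c.png

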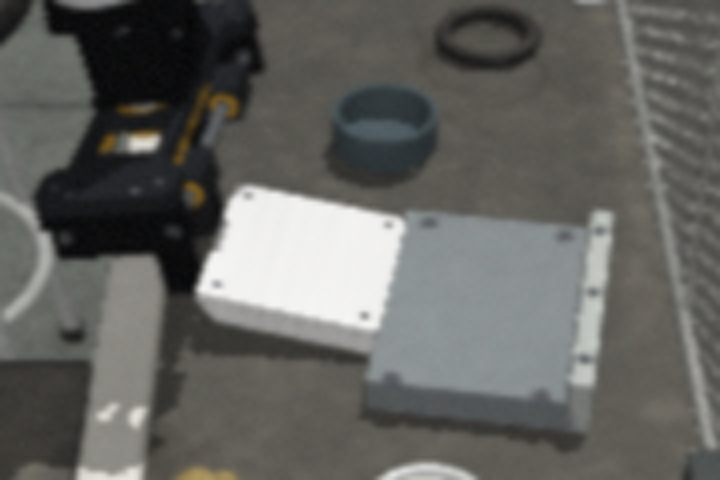

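The near edge is following the fingers: the near corners stay at row ~213 in the wrist view while the block drops away, and the tip has risen 13 mm. I'll continue along the arc.

```bash
python3 -c "
from arc import *
rows(8,[11,14,17,20,23,26,29,32],0.5,.196)"
```

```text
11 x 0.0020 z -0.0048
14 x 0.0038 z -0.0095
17 x 0.0058 z -0.0140
20 x 0.0081 z -0.0185
23 x 0.0106 z -0.0227
26 x 0.0133 z -0.0267
29 x 0.0163 z -0.0306
32 x 0.0194 z -0.0342
```

Request:
drive_tool(
  plan=[
    {"rx": 0,"ry": 0,"rz": 0,"x": 0.002,"y": 0,"z": -0.0048,"fingers": 0.5},
    {"rx": 0,"ry": 0,"rz": 0,"x": 0.0038,"y": 0,"z": -0.0095,"fingers": 0.5},
    {"rx": 0,"ry": 0,"rz": 0,"x": 0.0058,"y": 0,"z": -0.014,"fingers": 0.5},
    {"rx": 0,"ry": 0,"rz": 0,"x": 0.0081,"y": 0,"z": -0.0185,"fingers": 0.5},
    {"rx": 0,"ry": 0,"rz": 0,"x": 0.0106,"y": 0,"z": -0.0227,"fingers": 0.5},
  ],
)

```text
time: 7.48
ee_pos: [0.4245, -0.0892, 0.1098]
eef_rot: [0.994, 0.047, 0.096, -0.005]
ft_force: [-11.7, -1.4, 2.0]
width: 0.0434
```

```bash
cat > look.py <<'E'
import sys
from p import *
n=sys.argv[1]
s=monitor.read_state();tipnow(s)
c=cam('wrist','w%s.png'%n);d=cam('side','s%s.png'%n)
i=d['color'][120:240,160:310,::-1]; cv2.imwrite('pics/c%s.png'%n,np.hstack([cv2.resize(i,(430,344),interpolation=cv2.INTER_CUBIC),cv2.resize(c['color'][...,::-1],(370,344))]))
E
python3 look.py 4
```

```text
t 7.47 tip_b mm [-103.3   13.6   41.1] toolz_b [ 0.192  0.002 -0.981] toolx_b [0.981 0.003 0.192] F_b [-11.74  -0.35   1.96] M [-0.28  2.55  0.04] w 0.0434 q [-0.1   0.01  0.23  2.27 -0.07  0.67 -1.29]
```

View pics/c4.png

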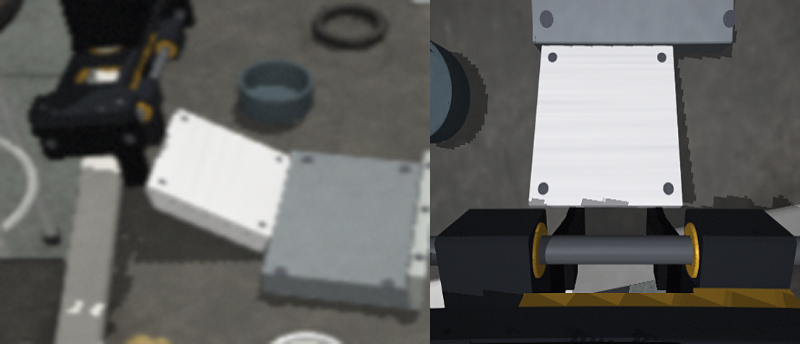

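Working: the cover is tilted about 22°, square and still in contact. I'll continue.

```bash
python3 -c "
from arc import *
rows(23,[26,29,32,35,38,41,44],-.5,.195)"
```

```text
26 x 0.0022 z -0.0041
29 x 0.0052 z -0.0080
32 x 0.0083 z -0.0117
35 x 0.0117 z -0.0151
38 x 0.0152 z -0.0183
41 x 0.0190 z -0.0213
44 x 0.0229 z -0.0240
```

Request:
drive_tool(
  plan=[
    {"rx": 0,"ry": 0,"rz": 0,"x": 0.0022,"y": 0,"z": -0.0041,"fingers": 0.5},
    {"rx": 0,"ry": 0,"rz": 0,"x": 0.0052,"y": 0,"z": -0.008,"fingers": 0.5},
    {"rx": 0,"ry": 0,"rz": 0,"x": 0.0083,"y": 0,"z": -0.0117,"fingers": 0.5},
    {"rx": 0,"ry": 0,"rz": 0,"x": 0.0117,"y": 0,"z": -0.0151,"fingers": 0.5},
    {"rx": 0,"ry": 0,"rz": 0,"x": 0.0152,"y": 0,"z": -0.0183,"fingers": 0.5},
  ],
)

```text
time: 8.2
ee_pos: [0.4342, -0.0884, 0.1301]
eef_rot: [0.994, 0.047, 0.094, -0.005]
ft_force: [-23.0, -1.5, 11.4]
width: 0.0438
```

```bash
python3 look.py 5
```

```text
t 8.20 tip_b mm [-93.8  13.6  61.4] toolz_b [ 0.188  0.002 -0.982] toolx_b [0.982 0.002 0.188] F_b [-23.03   0.58  11.42] M [-0.36  4.7   0.02] w 0.0438 q [-0.11 -0.01  0.23  2.23 -0.06  0.73 -1.31]
```

View pics/c5.png

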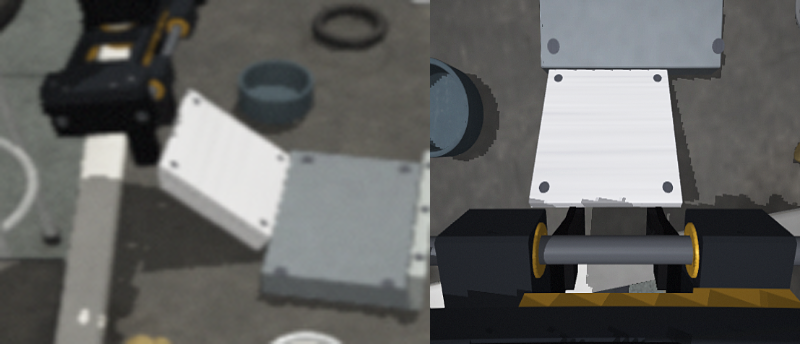

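Tilt is ~36°, with force up to 23 N because I'm pressing it like a strut. I'll ease the press and go up more.

Request:
drive_tool(
  plan=[
    {"rx": 0,"ry": 0,"rz": 0,"x": -0.0012,"y": 0,"z": -0.0043,"fingers": 0.5},
    {"rx": 0,"ry": 0,"rz": 0,"x": 0.002,"y": 0,"z": -0.0065,"fingers": 0.5},
    {"rx": 0,"ry": 0,"rz": 0,"x": 0.005,"y": 0,"z": -0.0082,"fingers": 0.5},
    {"rx": 0,"ry": 0,"rz": 0,"x": 0.01,"y": 0,"z": -0.0113,"fingers": 0.5},
  ],
)

```text
time: 8.8
ee_pos: [0.4451, -0.0876, 0.145]
eef_rot: [0.994, 0.047, 0.098, -0.005]
ft_force: [-8.1, -0.7, 6.8]
width: 0.0434
```

```bash
python3 look.py 6
```

```text
t 8.80 tip_b mm [-82.4  13.3  76.3] toolz_b [ 0.196  0.001 -0.981] toolx_b [0.981 0.003 0.196] F_b [-8.1   0.02  6.84] M [-0.19  1.93  0.02] w 0.0434 q [-0.11 -0.01  0.23  2.2  -0.06  0.76 -1.32]
```

View pics/c6.png

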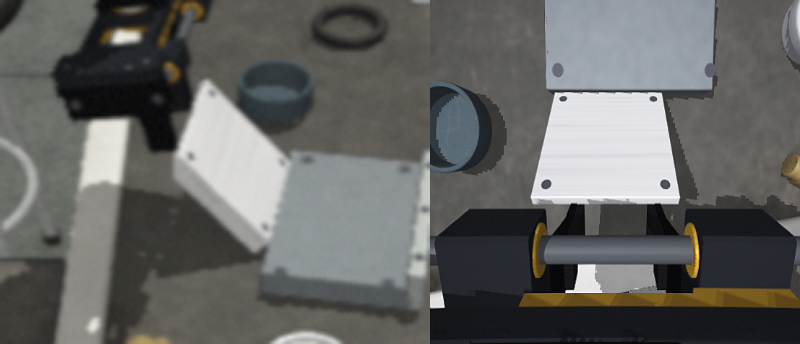

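Request:
drive_tool(
  plan=[
    {"rx": 0,"ry": 0,"rz": 0,"x": 0.006,"y": 0,"z": -0.0027,"fingers": 0.5},
    {"rx": 0,"ry": 0,"rz": 0,"x": 0.0117,"y": 0,"z": -0.0049,"fingers": 0.5},
    {"rx": 0,"ry": 0,"rz": 0,"x": 0.0176,"y": 0,"z": -0.0063,"fingers": 0.5},
    {"rx": 0,"ry": 0,"rz": 0,"x": 0.0238,"y": 0,"z": -0.007,"fingers": 0.5},
  ],
)

```text
time: 9.4
ee_pos: [0.4686, -0.0855, 0.1579]
eef_rot: [0.994, 0.047, 0.1, -0.005]
ft_force: [-2.3, -0.6, 4.8]
width: 0.0436
```

```bash
python3 look.py 7
```

```text
t 9.40 tip_b mm [-58.6  13.3  89.3] toolz_b [ 0.199  0.001 -0.98 ] toolx_b [0.98  0.003 0.199] F_b [-2.38 -0.36  4.76] M [-0.1   0.8  -0.03] w 0.0436 q [-0.11  0.02  0.23  2.14 -0.06  0.79 -1.32]
```

View pics/c7.png

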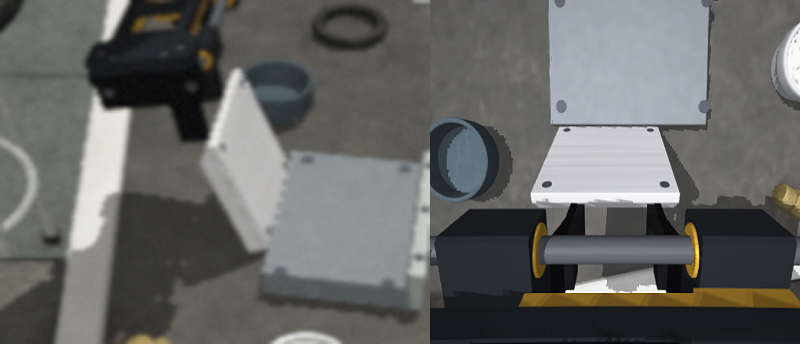

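Request:
drive_tool(
  plan=[
    {"rx": 0,"ry": 0,"rz": 0,"x": 0.005,"y": 0,"z": 0.0015,"fingers": 0.5},
    {"rx": 0,"ry": 0,"rz": 0,"x": 0.01,"y": 0,"z": 0.0033,"fingers": 0.5},
    {"rx": 0,"ry": 0,"rz": 0,"x": 0.015,"y": 0,"z": 0.0055,"fingers": 0.5},
    {"rx": 0,"ry": 0,"rz": 0,"x": 0.0195,"y": 0,"z": 0.0085,"fingers": 0.5},
    {"rx": 0,"ry": 0,"rz": 0,"x": 0.024,"y": 0,"z": 0.0115,"fingers": 0.5},
  ],
)

```text
time: 10.12
ee_pos: [0.4934, -0.0828, 0.1496]
eef_rot: [0.994, 0.047, 0.099, -0.005]
ft_force: [-0.3, 0.1, 0.6]
width: 0.0437
```

```bash
python3 look.py 8
```

```text
t 10.12 tip_b mm [-33.8  13.7  81. ] toolz_b [ 0.197  0.001 -0.98 ] toolx_b [0.98  0.003 0.197] F_b [-0.27  0.15  0.58] M [-0.12  0.37 -0.05] w 0.0437 q [-0.12  0.09  0.22  2.09 -0.08  0.77 -1.32]
```

View pics/c8.png

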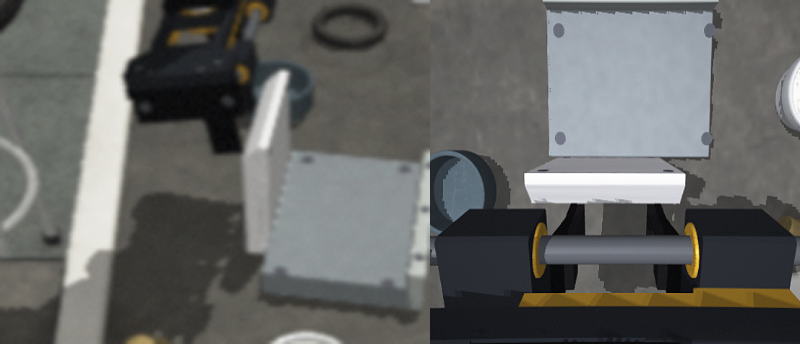

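The cover stands nearly upright against the block front. Now I'll push the upper sealing face forward to tip it over.

Request:
drive_tool(
  plan=[
    {"rx": 0,"ry": 0,"rz": 0,"x": 0.0043,"y": 0,"z": 0.009,"fingers": 0.5},
    {"rx": 0,"ry": 0,"rz": 0,"x": 0.012,"y": 0,"z": 0.0106,"fingers": 0.5},
    {"rx": 0,"ry": 0,"rz": 0,"x": 0.02,"y": 0,"z": 0.0122,"fingers": 0.5},
    {"rx": 0,"ry": 0,"rz": 0,"x": 0.028,"y": 0,"z": 0.0138,"fingers": 0.5},
    {"rx": 0,"ry": 0,"rz": 0,"x": 0.036,"y": 0,"z": 0.0154,"fingers": 0.5},
  ],
)

```text
time: 10.85
ee_pos: [0.532, -0.0792, 0.1421]
eef_rot: [0.994, 0.047, 0.099, -0.005]
ft_force: [-0.7, -0.3, -0.6]
width: 0.0432
```

```bash
python3 look.py 9
```

```text
t 10.85 tip_b mm [ 5.  13.7 73.5] toolz_b [ 0.198  0.001 -0.98 ] toolx_b [0.98  0.003 0.198] F_b [-0.75 -0.22 -0.58] M [-0.05  0.41 -0.01] w 0.0432 q [-0.12  0.18  0.22  2.01 -0.11  0.76 -1.31]
```

View pics/c9.png

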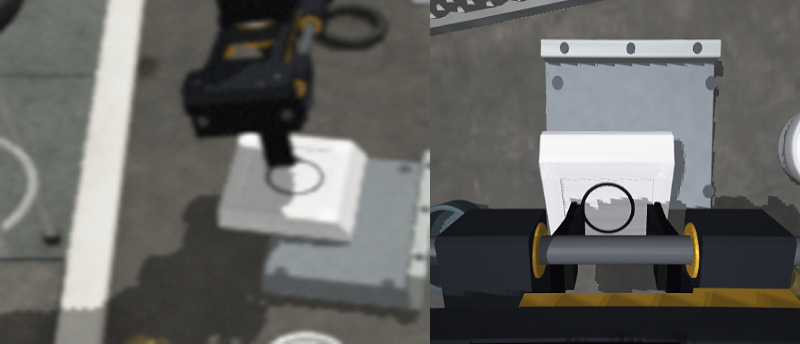

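It has tipped over, sealing face with ring up. I'll raise clear and check how it lies.

Request:
drive_tool(
  plan=[
    {"rx": 0,"ry": 0,"rz": 0,"x": 0.0,"y": 0,"z": -0.03,"fingers": 0.5},
    {"rx": 0,"ry": 0,"rz": 0,"x": -0.03,"y": 0,"z": -0.05,"fingers": 0.5},
    {"rx": 0,"ry": -0.016,"rz": 0,"x": -0.07,"y": 0,"z": -0.06,"fingers": 0.5},
    {"rx": 0,"ry": -0.031,"rz": 0,"x": -0.11,"y": 0,"z": -0.06,"fingers": 0.5},
  ],
)

```text
time: 11.45
ee_pos: [0.4111, -0.0909, 0.18]
eef_rot: [0.999, 0.047, 0.001, -0.0]
ft_force: [0.9, -0.3, -0.6]
width: 0.0438
```

```bash
cat > cov.py <<'E'
from p import *
def cov(c,lo=.03,hi=.07,verbose=True,xmax=.115,xmin=-.12):
    v,u=np.nonzero(c['depth']>0); P=pix2w(c,np.c_[u,v])
    b=RB.inv().apply(P-BO); k=(b[:,0]>xmin)&(b[:,0]<xmax)&(abs(b[:,1])<.09)&(b[:,2]>lo)&(b[:,2]<hi)
    B=b[k]
    if len(B)<50: print('few',len(B)); return B
    A=np.c_[B[:,:2],np.ones(len(B))]; w=np.linalg.lstsq(A,B[:,2],rcond=None)[0]
    box=cv2.minAreaRect(B[:,:2].astype(np.float32)*1000)
    print(len(B),'plane z=%.3fx+%.3fy+%.1fmm'%(w[0],w[1],w[2]*1e3),'ctr',np.round(box[0],1),'size',np.round(box[1],1),'ang %.2f'%box[2],'min',(B.min(0)*1e3).round(1),'max',(B.max(0)*1e3).round(1))
    return B
E
python3 look.py 10
python3 - <<'E'
from cov import *
cov(cam('side')); cov(cam('wrist')); cov(cam('top'))
E
```

```text
t 11.45 tip_b mm [-130.   13.  110.] toolz_b [ 0.003  0.    -1.   ] toolx_b [1.    0.003 0.003] F_b [ 0.88 -0.36 -0.58] M [-0.02  0.17 -0.04] w 0.0438 q [-0.12 -0.03  0.23  2.12  0.01  1.05 -1.37]
1568 plane z=-0.027x+0.013y+37.4mm ctr [38.1 -0.8] size [153.7 149.9] ang 0.06 min [-38.8 -75.6  30. ] max [115.   74.3  42.3]
11148 plane z=-0.022x+-0.000y+38.4mm ctr [-19.   20.2] size [ 38.7 100.6] ang 0.17 min [-38.5 -30.1  30.2] max [ 0.4 70.5 42.1]
1754 plane z=-0.032x+0.004y+38.2mm ctr [38.3  0.8] size [148.2 153.2] ang 89.93 min [-38.4 -73.5  30.1] max [115.   74.8  43.6]
```

View pics/c10.png

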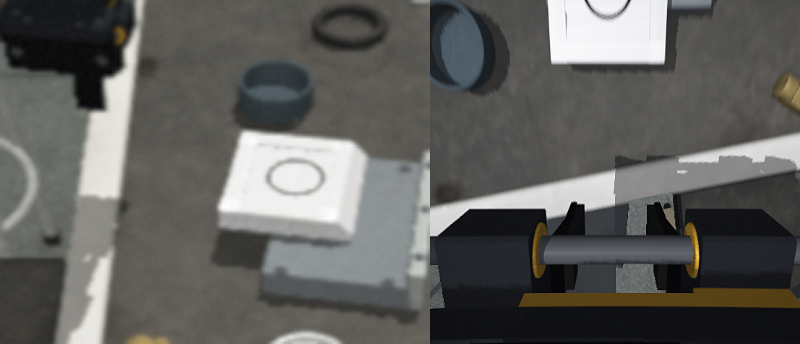

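It lies flat and turned over, near edge x_b≈−38 mm, far edge ≈+62. Next: push it across with vertical fingers, tips a few mm above the block top.

Run:
```python
from cov import *
for n in('side','top'):
    c=cam(n); cov(c,xmax=.09,lo=.033,hi=.05); cov(c,xmax=.12,xmin=.1,lo=.028)
```

```text
1292 plane z=-0.007x+0.007y+37.8mm ctr [ 8.8 19.2] size [ 94.7 107.3] ang 0.01 min [-38.6 -34.4  33.1] max [56.1 72.9 42.1]
259 plane z=-0.016x+0.003y+35.5mm ctr [112.1   1.4] size [ 12.  150.7] ang 0.06 min [106.1 -73.9  28.6] max [118.1  76.8  37.5]
1500 plane z=-0.007x+-0.003y+38.3mm ctr [ 9.3 18.4] size [ 95. 100.] ang 0.06 min [-38.2 -31.6  33. ] max [56.8 68.4 43.5]
306 plane z=0.143x+0.001y+17.7mm ctr [112.1   0.4] size [148.5  12.8] ang 89.97 min [105.7 -73.8  28.3] max [118.5  74.6  39.4]
```

Request:
drive_tool(
  plan=[
    {"rx": 0,"ry": 0,"rz": 0,"x": 0.03,"y": -0.004,"z": 0.03,"fingers": 0.5},
    {"rx": 0,"ry": 0,"rz": 0,"x": 0.05,"y": -0.004,"z": 0.06,"fingers": 0.5},
    {"rx": 0,"ry": 0,"rz": 0,"x": 0.055,"y": -0.004,"z": 0.085,"fingers": 0.5},
    {"rx": 0,"ry": 0,"rz": 0,"x": 0.06,"y": -0.004,"z": 0.085,"fingers": 0.5},
    {"rx": 0,"ry": 0,"rz": 0,"x": 0.068,"y": -0.004,"z": 0.085,"fingers": 0.5},
    {"rx": 0,"ry": 0,"rz": 0,"x": 0.076,"y": -0.004,"z": 0.085,"fingers": 0.5},
    {"rx": 0,"ry": 0,"rz": 0,"x": 0.082,"y": -0.004,"z": 0.085,"fingers": 0.5},
    {"rx": 0,"ry": 0,"rz": 0,"x": 0.088,"y": -0.004,"z": 0.085,"fingers": 0.5},
  ],
)

```text
time: 12.8
ee_pos: [0.4997, -0.0783, 0.0947]
eef_rot: [0.999, 0.047, 0.002, -0.0]
ft_force: [-5.3, -0.3, 2.6]
width: 0.0436
```

```bash
python3 look.py 11
python3 - <<'E'
from cov import *
cov(cam('wrist'),lo=.033,xmax=.09)
E
```

```text
t 12.80 tip_b mm [-40.7  17.5  24.7] toolz_b [ 0.003  0.    -1.   ] toolx_b [1.    0.003 0.003] F_b [-5.28  0.15  2.59] M [-0.14  1.22 -0.02] w 0.0436 q [-0.13  0.28  0.22  1.99 -0.08  0.87 -1.34]
54302 plane z=-0.036x+-0.001y+39.8mm ctr [ 9.  20.4] size [101.2 117.3] ang 89.93 min [-49.7 -30.2  33. ] max [67.6 71.  69.9]
```

View pics/c11.png

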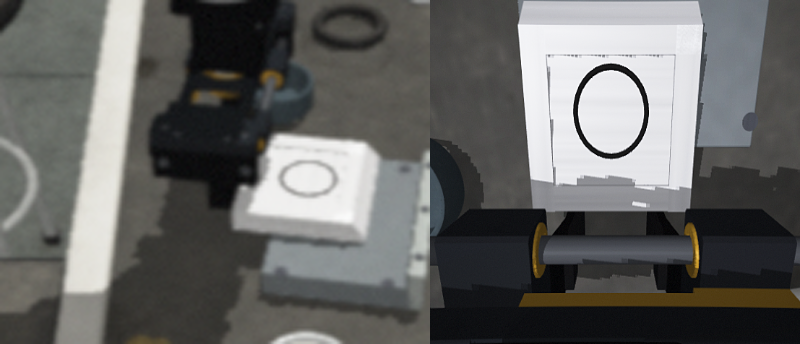

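Request:
drive_tool(
  plan=[
    {"rx": 0,"ry": 0,"rz": 0,"x": 0.006,"y": 0,"z": -0.001,"fingers": 0.5},
    {"rx": 0,"ry": 0,"rz": 0,"x": 0.012,"y": 0,"z": -0.001,"fingers": 0.5},
    {"rx": 0,"ry": 0,"rz": 0,"x": 0.018,"y": 0,"z": -0.001,"fingers": 0.5},
    {"rx": 0,"ry": 0,"rz": 0,"x": 0.024,"y": 0,"z": -0.001,"fingers": 0.5},
    {"rx": 0,"ry": 0,"rz": 0,"x": 0.029,"y": 0,"z": -0.001,"fingers": 0.5},
    {"rx": 0,"ry": 0,"rz": 0,"x": 0.033,"y": 0,"z": -0.001,"fingers": 0.5},
  ],
)

```text
time: 13.7
ee_pos: [0.5328, -0.0751, 0.0955]
eef_rot: [0.999, 0.047, 0.002, -0.0]
ft_force: [-3.0, -0.6, 0.9]
width: 0.0438
```

```bash
python3 look.py 12
python3 - <<'E'
from cov import *
cov(cam('top'),lo=.034,xmax=.104,xmin=0)
E
```

```text
t 13.70 tip_b mm [-7.3 17.7 25.5] toolz_b [ 0.004  0.    -1.   ] toolx_b [1.    0.004 0.004] F_b [-3.03 -0.3   0.94] M [-0.09  0.69  0.02] w 0.0438 q [-0.13  0.34  0.22  1.91 -0.09  0.9  -1.34]
few 2
```

View pics/c12.png

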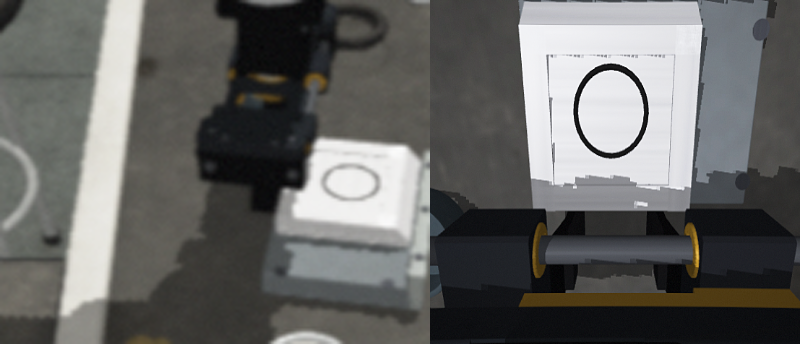

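Request:
drive_tool(
  plan=[
    {"rx": 0,"ry": 0,"rz": 0,"x": 0.0015,"y": 0,"z": 0,"fingers": 0.5},
    {"rx": 0,"ry": 0,"rz": 0,"x": 0.003,"y": 0,"z": 0,"fingers": 0.5},
    {"rx": 0,"ry": 0,"rz": 0,"x": 0.0045,"y": 0,"z": 0,"fingers": 0.5},
    {"rx": 0,"ry": 0,"rz": 0,"x": 0.0055,"y": 0,"z": 0,"fingers": 0.5},
  ],
)

```text
time: 14.35
ee_pos: [0.5359, -0.0749, 0.0953]
eef_rot: [0.999, 0.047, -0.001, -0.0]
ft_force: [-16.7, -0.0, 14.0]
width: 0.0436
```

```bash
python3 -c "
from p import *
tipnow()"
```

```text
t 14.35 tip_b mm [-4.6 17.6 25.3] toolz_b [-0.001  0.001 -1.   ] toolx_b [ 1.     0.003 -0.001] F_b [-16.68   1.52  13.99] M [-0.12  3.66  0.01] w 0.0436 q [-0.13  0.35  0.22  1.9  -0.1   0.9  -1.35]
```

Firm contact with the stop (17 N, tip advance stopped). I'll back straight off, then raise.

Request:
drive_tool(
  plan=[
    {"rx": 0,"ry": 0,"rz": 0,"x": -0.004,"y": 0,"z": 0,"fingers": 0.5},
    {"rx": 0,"ry": 0,"rz": 0,"x": -0.02,"y": 0,"z": 0,"fingers": 0.5},
    {"rx": 0,"ry": 0,"rz": 0,"x": -0.05,"y": 0,"z": -0.01,"fingers": 0.5},
    {"rx": 0,"ry": 0,"rz": 0,"x": -0.09,"y": 0,"z": -0.05,"fingers": 0.5},
    {"rx": 0,"ry": 0,"rz": 0,"x": -0.12,"y": 0,"z": -0.1,"fingers": 0.5},
    {"rx": 0,"ry": 0,"rz": 0,"x": -0.12,"y": 0,"z": -0.1,"fingers": 0.5},
  ],
)

```text
time: 15.1
ee_pos: [0.419, -0.0865, 0.199]
eef_rot: [0.999, 0.047, 0.006, -0.0]
ft_force: [0.1, 0.2, 1.0]
width: 0.0433
```

```bash
python3 look.py 13
python3 - <<'E'
from cov import *
for n in ('side','top'):
    c=cam(n,n+'F.png')
    cov(c,lo=.034,hi=.046,xmax=.09); cov(c,lo=.028,hi=.046,xmin=-.02,xmax=.13)
    for l in ('end_cap','gauge','tee'): print(l,[(np.round(d['centre'],3).tolist(),round(d['confidence'],2)) for d in nets.find_in(l,n)][:1])
E
python3 - <<'E'
import cv2,numpy as np
a=cv2.imread('pics/topF.png')[130:240,170:330];b=cv2.imread('pics/sideF.png')[120:280,190:330]
cv2.imwrite('pics/fin.png',np.hstack([cv2.resize(a,(440,302),interpolation=2),cv2.resize(b,(264,302),interpolation=2)]))
E
```

```text
t 15.10 tip_b mm [-121.2   16.7  129. ] toolz_b [ 0.012  0.    -1.   ] toolx_b [1.    0.003 0.012] F_b [0.15 0.16 0.98] M [-0.05  0.07  0.  ] w 0.0433 q [-0.14 -0.04  0.24  2.09  0.01  1.08 -1.39]
1137 plane z=-0.005x+0.001y+38.3mm ctr [48.1 21.4] size [ 83.7 106.3] ang 0.01 min [  6.2 -31.8  34.1] max [89.9 74.5 42.7]
1709 plane z=-0.038x+0.019y+38.8mm ctr [62.2 -0.2] size [111.9 149.4] ang 0.11 min [  6.2 -74.8  28. ] max [118.2  74.5  42.7]
end_cap [([0.501, 0.075, 0.013], 0.71)]
gauge [([0.608, -0.263, 0.023], 0.84)]
tee [([0.497, -0.282, 0.019], 0.63)]
1361 plane z=-0.005x+0.002y+38.5mm ctr [48.1 18.7] size [ 83.7 100. ] ang 0.10 min [  6.2 -31.3  34.2] max [90.  68.7 43.9]
1886 plane z=-0.038x+0.006y+39.6mm ctr [62.9  0.1] size [113.1 148.1] ang 0.21 min [  6.2 -73.8  28. ] max [119.4  74.3  43.9]
end_cap [([0.504, 0.099, 0.019], 0.4)]
gauge [([0.6, -0.257, 0.026], 0.98)]
tee [([0.488, -0.271, 0.018], 0.54)]
```

View pics/fin.png

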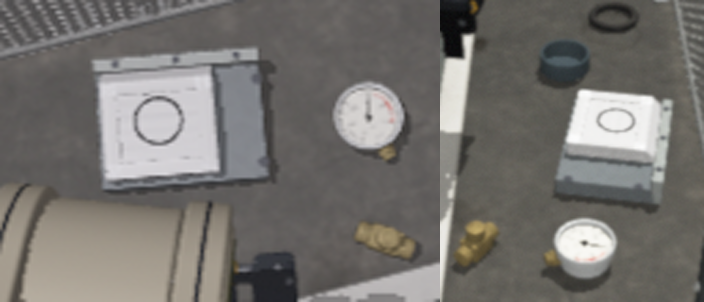

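```bash
python3 -c "
from bench import workorder
print(workorder.close_job())"
```

```text
the job is handed in; nothing more can be done
None
```

The aluminium cover is turned over, sealing face up, and sits square against the back stop. The job is handed in at about 16 s of the 64 s allowed. I pushed it with the open fingertips square against the block's front face and dragged its near edge up to stand it. I then tipped it onto the block and pushed it across until it met the stop at about 17 N. It was never gripped or lifted off.

**Cover position:** in the last checks the near edge was at 6.2 mm in the block's frame in both the side and top views. That puts the origin at about x 56 mm, against the target of 56. It was turned no more than 0.1° from the block, and its top was at about 38.5 mm, against 39.

**Sideways offset:** the cover sits about 19 mm to the left of the block's centre line. It lies wholly on the block, about 6 mm in from the side edge. The task set no sideways position, so I left it there.

**Bystanders:** the gauge and tee were found where they started, within the networks' error. The cap matched in the side view. From the top it was partly hidden by the arm, and the one low-confidence reading (0.4) was about 3 cm off, so I relied on the side view and the picture.

**Forces:** the highest wrist force I read was about 26 N, while raising the cover. The robot was clear of everything at hand-in.

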